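# Dock the wiring trainer board in its rails and latch it

## Task

On the bench a small plywood wiring board rests on two steel rails. Push it gently along the rails with a fingertip until it drops into the locating notches, then push the red latch round with a fingertip until it stops over the board's front edge. Do not lift or tip the board, and leave everything else on the bench where it is.

Things in the scene. Friction and masses are not known exactly. Their poses are not given: they have to be found in the camera images.
- rails: (all sizes in mm) fixed docking rails, 170 wide (x), 400 long (y), green side guides 47 high. Origin: centre, on the bench. The board slides along their +y on steel tracks 30 above the bench; the channel between the tracks is 68 wide, floor 6 above the bench, so a fingertip can go down behind the board. Dark end blocks stand on the tracks 25 past the seated board's front edge
- board: plywood board 130 wide (x), 150 long (y), 15 thick, parts up to 36 high on top, about 0.7 kg, loose, on four feet 8 high, 12 long. Origin: centre of the plywood's underside, 38 above the bench while sliding, 32 when seated (top then flush with the green guides). Axes as the rails'; 2 of play to each guide. Sliding takes 2 to 8 N. Front edge at +y, with a white strip
- push_edge (a point): middle of the board's rear edge face (at its -y end, the one to push), half-way up the 15 mm plywood; nothing stands behind it, and the board's top is bare for 35 in front of it
- seat (a point): where the board's origin lies when home: on the rails, 60 along +y from their origin, 32 up. There its feet fall together into four notches with yellow floors, 6 deep, 18 long (3 of play each way along the rails); the notch walls then stop the board and pushing on meets a firm rise in force
- pivot (a point): axis of the latch, on the rails' centre line, 172 along +y from their origin, at the underside of the latch arm, 51 above the bench
- knob (a point): middle (22 above the arm's underside) of the latch's upright red knob, 16 across, 60 from the pivot; the knob stands from 57 to 87 above the bench, above a 6 mm thick red arm 16 wide
- latch (a joint): angle of the latch in rad. 0: arm points across the rails to the rails' -x side (the robot's side). Pushed anticlockwise seen from above, it swings to its stop at 1.571, where it points along the rails' -y, over the front edge of the seated board (4 above the board's top). It stays where it is left; pushing the knob takes about 0.5 N
- screwdriver: loose screwdriver with a red handle, about 200 long, lying on the bench on the far side of the rails (mm); not part of the job. Origin: underside
- spare_relay: loose black-and-grey contactor block, 45 x 40 x 36, on the bench on the far side of the rails (mm); not part of the job. Origin: underside
- tape_roll: black roll of tape lying flat, 64 across, 19 high, on the robot's side of the rails (mm); not part of the job. Origin: underside
- multimeter: yellow hand meter lying flat, 75 x 150 x 43 (mm); not part of the job. Origin: underside
- lug_tray: blue divided tray, 100 x 140 x 35 (mm); not part of the job. Origin: underside
- snips: blue-handled wire snips lying flat, about 210 long (mm); not part of the job. Origin: underside
- pilot_lamp: small green pilot lamp standing upright, 32 across, 42 high, on the far side of the rails (mm); not part of the job. Origin: underside
Mind the look-alikes: they are no part of the job. Several things have the shape of the board; the one meant has the colours described above.

How it is judged:
By the outcome, as a careful person would: the job done as asked, in the order asked, and still so for the second after the job is handed in, with the robot touching nothing.
It also fails if it takes over 64 s, if anything falls off the work surface, if the arm or the gripper's body presses on something with over 40 N, if the wrist force passes 120 N, or if a joint passes its speed limit or range.

## Robot

A 6-joint arm with a two-finger parallel gripper is mounted at the origin on the work surface. World frame = base frame: x ahead of the robot, y to its left, z up, the work surface at z = 0. Lengths are in mm, angles in rad, forces in N, time in s.
With the tool pointing down it reaches from about 350 to 975 mm from the base axis. Payload 4.9 kg.
Tool frame: the origin (TCP) lies midway between the tips of the shut fingers; the grasp point (between the pads) lies 19 mm behind it; z points along the fingers, y is the line along which they close (so a half turn about z gives the same grasp; the last joint's range is limited). The gripper opens to 85 mm and grips with 20 to 120 N. Pads are 22 mm wide; open, the fingers measure 114 mm over their backs; the gripper's body (76 mm by 85 mm) begins 54 mm behind the grasp point. The pads swing forward as they close: fully open they stand 13 mm farther back than shut.
Start: joints at [-1.414, 0.053, 1.613, -0, 1.476, -0.119], TCP at [170.193, -601.362, 231.304] pointing down, gripper open.
Joint ranges: [-3.01, 3.01], [-1.01, 2.22], [0.06, 2.58], [-1.02, 4.17], [0.09, 2.62], [-3.14, 3.14]. Speed limits (rad/s): [2.57, 2.57, 3.14, 3.14, 3.14, 3.14].

## Interface

Orientations are given as [roll, pitch, yaw] about the fixed x, y, z axes, in that order (R = Rz(yaw) Ry(pitch) Rx(roll)).
In Python, from station import status, camera, order, spotter gives the robot as it stands.
- The arm moves only by the shell command python3 -m crank 'ROWS' [FORCE]. ROWS is text: rows parted by semicolons, each of 7 numbers parted by spaces: the shift along the tool's x, y, z scaled (see below), then the turn, a rotation vector about the tool's x, y, z scaled (see below), then the opening, from 0 (shut) to 1 (fully open). A call has 1 to 20 rows; each row is the pose to reach, as a shift and turn from the pose commanded when the call began, along the tool's axes at that moment; what a row does not reach only later rows make up. The controller multiplies each number of a shift by 0.3 m and each number of a turn by 60 degrees. A row lasts 1/8 s, in which the tool goes at most 62.5 mm and 10.7 degrees, less where a joint would pass 70% of its speed; a pose out of reach is approached as far as the arm can. A call with a number of a shift or a turn outside -1 to 1 is refused whole. A call with a gripper value outside its range is refused whole. The fingers move at their own pace and stop on an object; FORCE is the grip in N (left out, the last holds). Time passes only in rows, so rows that repeat a pose let the fingers close. It gives the time, the measured TCP pose, the force, the opening and the grip force at its end, in the units of the state.
- status.get_state(): the state, without advancing time (a new reading comes with each control period).
- camera(name): name is "side" or "top" or "wrist"; returns a dict with "image" (384x512x3 uint8, red, green, blue), "z_map" (384x512 float32, mm along the optical axis (not along the pixel's ray), 0 where there is no reading), "fx", "fy", "cx", "cy" (pixels), "rvec" (rotation vector, rad) and "tvec" (3), from world to camera coordinates, as OpenCV has them; the wrist camera has in their place "T_tool_cam" (4x4, takes a point from camera to tool coordinates, whose origin is the TCP and whose axes are the flange's). Camera axes: x right, y down, z forward; pixel columns grow to the right and rows downward; lengths in mm; the calibration is good to about 2 mm. The wrist camera is an equidistant fisheye: a pixel r from the principal point sees the ray r / f radians off the axis. A picture is of the moment at which its call begins: read the wrist's pose just before it.
- order.close_job(): hands the job in; it is judged then, once.
Trained networks look in the newest picture that a camera, given by its name, has taken for a name from the list of things; names that differ only in an ending like _2 or _b are one class to them, and where a whole thing is asked for, a point or a joint stands for the part that bears it (a point fixed in the world has none). Each returns a list of dicts, best first, with "p" (0 to 1); they miss things now and then, are a little off and sometimes report something else, mostly with a low value. They report only what shows in the picture. A call takes as long as a camera call. They do not tell look-alikes from the thing itself.
- spotter.search_frame(camera, query): "bbox" ([left, top, right, bottom] in pixels, round what is visible of it).
The state is a dict: "clock": time; "joint_pos": joint angles; "qd": joint speeds; "effort": joint torques, N m; "eef_pos": TCP position; "tool_rot": TCP orientation; "force": force on the tool from outside, world axes, zero at the start; "torque": the same for the moment, N m; "finger_gap": finger opening in mm; "grasp_force": force on a finger pad.
Only numpy, scipy, OpenCV 4.12 (cv2) and the standard library are available. Lean on these libraries where they do the work, as an engineer would, in place of code of your own. Each camera call takes 0.05 s, during which the arm holds its last target. There are 200 camera calls.

## Working session

There is one attempt and no reset: what is moved stays moved. The work goes in short steps, Python scripts to look and compute and a shell command to move; the robot and the scene stay as the last step left them, time stands still between calls to the robot, and variables do not carry over. Pictures are saved under pics/ and viewed, at most 10 in all, crops included, and the job is handed in when it is done.

```bash
mkdir -p pics; cat > h.py <<'E'
import numpy as np, cv2
from station import status, camera, order, spotter
def cloud(c):
    z=c["z_map"].astype(float); v,u=np.mgrid[:z.shape[0],:z.shape[1]]
    P=np.stack([(u-c["cx"])/c["fx"]*z,(v-c["cy"])/c["fy"]*z,z],-1)
    R=cv2.Rodrigues(np.array(c["rvec"],float))[0]; t=np.array(c["tvec"],float).ravel()
    W=(P-t)@R; W[z==0]=np.nan
    return W
def save(n,im): cv2.imwrite("pics/"+n+".png",im[...,::-1])
E
python3 - <<'E'
from h import *
print(status.get_state())
for n in("top","side"):
    c=camera(n); np.savez(n+".npz",**c); save(n+"0",c["image"])
    for q in("rails","board","latch","knob"): print(n,q,spotter.search_frame(n,q)[:3])
E
```

```text
{'clock': 0.0, 'joint_pos': array([-1.41398647e+00,  5.33105650e-02,  1.61427743e+00, -1.57757208e-06,
        1.47596017e+00, -1.19034067e-01]), 'qd': array([-2.37992805e-04, -5.74216427e-06, -7.37545558e-04, -8.27203029e-04,
        2.87338640e-04,  4.76875074e-04]), 'effort': array([-2.53536375e-03, -3.93679297e+01, -3.70180464e+01, -3.03299221e-04,
        7.01511206e-03, -1.10681256e-05]), 'eef_pos': array([ 170.10881324, -600.77672857,  230.10159681]), 'tool_rot': array([-3.13965080e+00, -2.30663622e-04,  2.75843851e-01]), 'force': array([0.13986285, 0.35959655, 0.25539229]), 'torque': array([-0.04268948,  0.04788757, -0.01016661]), 'grasp_force': 0.0, 'finger_gap': 85.47794429998255}
top rails [{'bbox': [185.4, 159.3, 313.6, 221.0], 'p': 0.6}, {'bbox': [367.4, 146.0, 421.1, 184.4], 'p': 0.54}]
top board [{'bbox': [151.9, 248.5, 215.0, 307.9], 'p': 0.88}, {'bbox': [314.7, 245.8, 381.4, 303.1], 'p': 0.85}, {'bbox': [242.1, 166.0, 292.5, 215.9], 'p': 0.62}]
top latch [{'bbox': [188.3, 176.7, 196.9, 205.1], 'p': 0.48}]
top knob [{'bbox': [189.0, 179.1, 196.7, 206.2], 'p': 0.71}]
side rails [{'bbox': [153.2, 147.4, 316.3, 264.5], 'p': 0.56}]
side board [{'bbox': [385.6, 181.4, 407.4, 223.9], 'p': 0.95}, {'bbox': [206.0, 285.4, 289.7, 362.0], 'p': 0.63}]
side latch [{'bbox': [175.0, 219.1, 199.5, 242.2], 'p': 0.76}, {'bbox': [218.5, 158.4, 290.9, 211.1], 'p': 0.65}]
side knob [{'bbox': [178.7, 220.6, 200.5, 239.1], 'p': 0.68}]
```

View pics/top0.png

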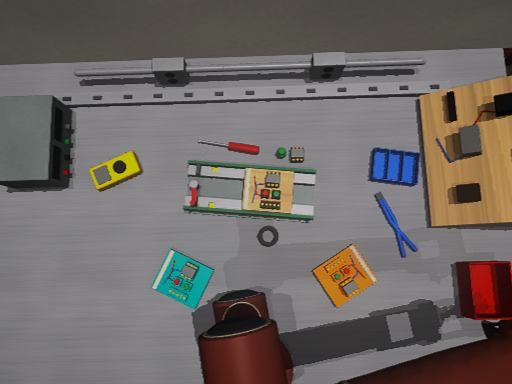

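View pics/side0.png

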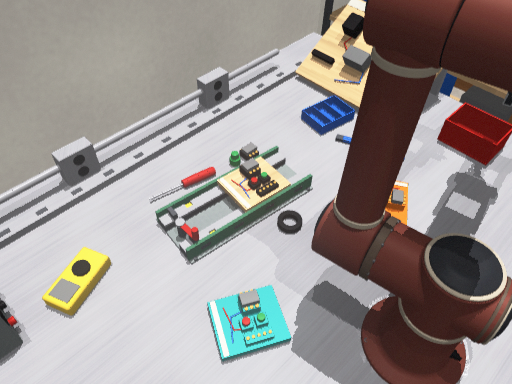

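The top view shows the rails at px (187–315, 160–220), with the board on them at about (270,190). Its white strip is on the left, so rails +y points left in the image. The latch's red arm is near (193,192), and the teal and orange boards are look-alikes. Next I'll compute world coordinates.

```bash
python3 - <<'E'
from h import *
c=dict(np.load("top.npz")); W=cloud(c); im=c["image"]; hsv=cv2.cvtColor(im,cv2.COLOR_RGB2HSV)
u0,v0,u1,v1=180,155,320,225
w=W[v0:v1,u0:u1].reshape(-1,3); h=hsv[v0:v1,u0:u1].reshape(-1,3).astype(int)
H,S,V=h.T
g=(H>45)&(H<95)&(S>70)&(abs(w[:,2]-47)<12)
G=w[g]; print("green n",g.sum(), np.nanmedian(G[:,2]))
r=cv2.minAreaRect(G[:,:2].astype(np.float32)); print("green rect",r, cv2.boxPoints(r).round(1).tolist())
ply=(H>8)&(H<25)&(S>50)&(V>120)&(w[:,2]>40)&(w[:,2]<65)
print("ply",ply.sum(),np.nanmedian(w[ply,2])); r2=cv2.minAreaRect(w[ply,:2].astype(np.float32)); print(r2,cv2.boxPoints(r2).round(1).tolist())
wh=(S<30)&(V>190)&(w[:,2]>46)&(w[:,2]<62); print("white",wh.sum(),np.nanmedian(w[wh],0))
red=((H<6)|(H>172))&(S>150)&(V>90)
for s,e in((180,205),):
    uu=np.tile(np.arange(u0,u1),v1-v0); m=red&(uu<215); print("red",w[m][np.argsort(w[m,2])].round(0).tolist())
# yellow
y=(H>24)&(H<35)&(S>150)&(V>120); print("yel",w[y].round(0).tolist())
s=status.get_state(); print(s["eef_pos"])
save("crop1",cv2.resize(im[150:250,175:330],None,fx=5,fy=5,interpolation=cv2.INTER_CUBIC))
E
```

```text
green n 754 47.02911670689812
green rect ((539.431640625, 7.9044952392578125), (395.9534606933594, 152.9788055419922), 83.67813110351562) [[441.6000061035156, -180.39999389648438], [593.7000122070312, -197.3000030517578], [637.2999877929688, 196.3000030517578], [485.20001220703125, 213.10000610351562]]
ply 1294 53.34243192782797
((532.996337890625, -47.512481689453125), (149.6864471435547, 129.82986450195312), 83.78987121582031) [[460.3999938964844, -114.9000015258789], [589.4000244140625, -128.89999389648438], [605.5999755859375, 19.899999618530273], [476.6000061035156, 33.900001525878906]]
white 73 [540.84478549  14.75376441  54.07269118]
red [[531.0, 180.0, 2.0], [541.0, 179.0, 3.0], [544.0, 179.0, 4.0], [547.0, 179.0, 5.0], [537.0, 179.0, 7.0], [534.0, 179.0, 7.0], [549.0, 178.0, 12.0], [549.0, 175.0, 32.0], [510.0, 174.0, 39.0], [507.0, 174.0, 40.0], [519.0, 173.0, 43.0], [521.0, 172.0, 48.0], [512.0, 172.0, 48.0], [515.0, 172.0, 50.0], [521.0, 181.0, 53.0], [530.0, 183.0, 54.0], [521.0, 183.0, 54.0], [542.0, 180.0, 54.0], [533.0, 183.0, 54.0], [527.0, 177.0, 54.0], [508.0, 177.
[... 2748 characters left out ...]
8.0, -51.0, 67.0], [488.0, -54.0, 66.0], [488.0, -57.0, 63.0], [488.0, -63.0, 64.0], [487.0, -66.0, 70.0], [488.0, -69.0, 64.0], [487.0, -78.0, 65.0], [495.0, 135.0, 30.0], [495.0, 132.0, 23.0], [495.0, 129.0, 25.0], [495.0, 126.0, 25.0], [495.0, 123.0, 25.0], [485.0, -51.0, 68.0], [485.0, -54.0, 67.0], [485.0, -63.0, 65.0], [485.0, -66.0, 62.0], [484.0, -68.0, 70.0], [484.0, -75.0, 65.0], [484.0, -78.0, 68.0], [484.0, -81.0, 65.0], [492.0, 135.0, 28.0], [492.0, 132.0, 28.0], [492.0, 129.0, 25.0], [492.0, 126.0, 25.0], [492.0, 123.0, 25.0], [489.0, 135.0, 25.0], [489.0, 132.0, 25.0], [489.0, 129.0, 23.0], [488.0, 126.0, 27.0], [489.0, 123.0, 24.0]]
[ 170.18678588 -601.33785174  231.25673292]
```

View pics/crop1.png

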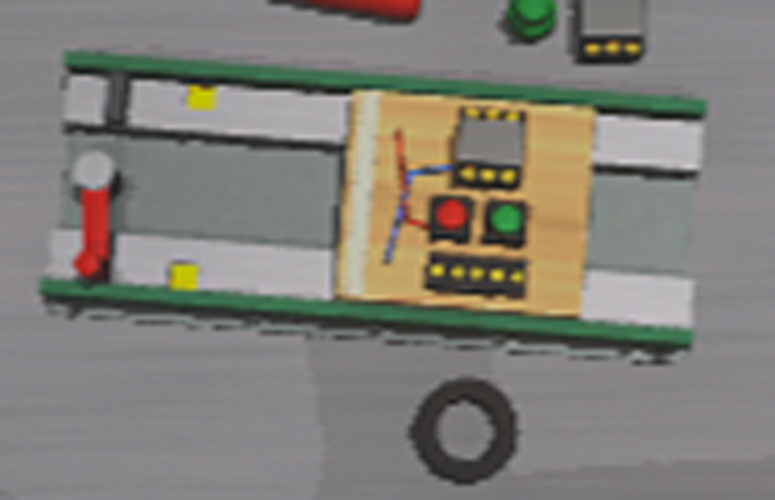

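The rails frame comes out at centre about (540,8) and yaw about −0.110. The board is at rails y ≈ −56, so it needs 116 mm of travel. The latch is at about 0.13 rad. I'll push with the shut fingers' side, with tool x along rails +y, so yaw 1.46.

```bash
cat >> h.py <<'E'
from scipy.spatial.transform import Rotation as Ro
C=np.array([540.,8.]); YAW=-0.110
A=np.array([[np.cos(YAW),-np.sin(YAW)],[np.sin(YAW),np.cos(YAW)]])
def w(x,y): return C+A@[x,y]
def rel(target,yaw):  # world xyz, yaw -> row numbers
    s=status.get_state(); R=Ro.from_euler('xyz',s["tool_rot"]); T=Ro.from_euler('xyz',[np.pi,0,yaw])
    print("rows", (R.inv().apply(np.array(target)-s["eef_pos"])/300).round(3),((R.inv()*T).as_rotvec()/np.radians(60)).round(3))
def st():
    s=status.get_state(); p=s["eef_pos"]; print("t %.2f"%s["clock"],"rails",(A.T@(p[:2]-C)).round(1),"z %.1f"%p[2],"rot",s["tool_rot"].round(3),"F",s["force"].round(1),"gap %.0f"%s["finger_gap"])
E
python3 - <<'E'
from h import *
rel([*w(0,-175),231],1.46); st()
c=dict(np.load("top.npz")); W=cloud(c).reshape(-1,3); q=(W[:,:2]-C)@A
m=(abs(q[:,0])<60)&(q[:,1]>-30)&(q[:,1]<17)
for lo in range(-30,17,6):
    k=m&(q[:,1]>=lo)&(q[:,1]<lo+6); print(19-lo,"from front, max z",np.nanmax(W[k,2]).round(0))
E
```

```text
rows [ 1.520e+00 -1.078e+00  1.000e-03] [-0.    -0.    -1.131]
t 0.50 rails [-300.7 -646.3] z 231.3 rot [-3.142  0.     0.276] F [-0.2  0.1 -0.4] gap 85
49 from front, max z 59.0
43 from front, max z 61.0
37 from front, max z 61.0
31 from front, max z 60.0
25 from front, max z 58.0
19 from front, max z 60.0
13 from front, max z 59.0
7 from front, max z 60.0
```

```bash
python3 -m crank '0.2 -0.14 0 0 0 -0.16 0; 0.4 -0.28 0 0 0 -0.32 0; 0.6 -0.42 0 0 0 -0.48 0; 0.8 -0.55 0 0 0 -0.6 0; 0.8 -0.55 0 0 0 -0.6 0; 0.8 -0.55 0 0 0 -0.6 0; 0.8 -0.55 0 0 0 -0.6 0; 0.8 -0.55 0 0 0 -0.6 0' 40; python3 - <<'E'
from h import *
st(); rel([*w(0,-175),231],1.46)
E
```

```text
clock: 1.5
eef_pos: [355.5, -378.2, 231.3]
tool_rot: [-3.142, 0.0, 0.902]
force: [-0.0, -0.4, -0.6]
finger_gap: 0.3
grasp_force: 0.0
t 1.50 rails [-141.  -404.1] z 231.3 rot [-3.142  0.     0.902] F [-0.  -0.4 -0.6] gap 0
rows [ 0.897 -0.006  0.001] [-0.     0.    -0.532]
```

```bash
python3 -m crank '0.2 0 0 0 0 -0.15 0; 0.4 0 0 0 0 -0.3 0; 0.6 0 0 0 0 -0.45 0; 0.8 -0.006 0 0 0 -0.532 0; 0.897 -0.006 0 0 0 -0.532 0; 0.897 -0.006 0 0 0 -0.532 0; 0.897 -0.006 0 0 0 -0.532 0' ; python3 - <<'E'
from h import *
st(); rel([*w(0,-175),60],1.46)
c=camera("wrist"); save("wr1",c["image"])
c=camera("top"); save("top1",cv2.resize(c["image"][130:250,165:340],None,fx=4,fy=4))
E
```

```text
clock: 2.38
eef_pos: [520.7, -165.8, 231.1]
tool_rot: [-3.141, 0.0, 1.46]
force: [-0.1, -1.1, -0.4]
finger_gap: 0.3
grasp_force: 0.0
t 2.38 rails [-1.000e-01 -1.749e+02] z 231.1 rot [-3.141  0.     1.46 ] F [-0.1 -1.1 -0.4] gap 0
rows [-0.     0.001  0.57 ] [-0.001  0.    -0.   ]
```

View pics/wr1.png

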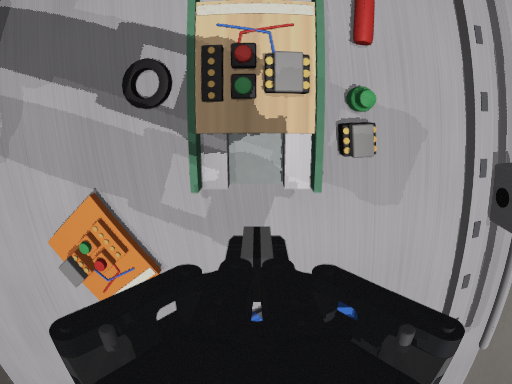

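The wrist view shows the fingertips (px 257,240) centred on the channel (228–284) behind the board's rear edge (row 132). Now I'll go down.

```bash
python3 -m crank '0 0 0.18 0 0 0 0; 0 0 0.36 0 0 0 0; 0 0 0.5 0 0 0 0; 0 0 0.6 0 0 0 0; 0 0 0.65 0 0 0 0; 0 0 0.65 0 0 0 0; 0 0 0.65 0 0 0 0' ; python3 - <<'E'
from h import *
st()
E
```

```text
clock: 3.35
eef_pos: [522.3, -165.5, 38.1]
tool_rot: [3.139, 0.001, 1.461]
force: [0.4, -0.3, -0.2]
finger_gap: -0.2
grasp_force: 0.0
t 3.35 rails [   1.5 -174.4] z 38.1 rot [3.139e+00 1.000e-03 1.461e+00] F [ 0.4 -0.3 -0.2] gap -0
```

```bash
python3 -m crank '0.03 0 0 0 0 0 0; 0.06 0 0 0 0 0 0; 0.08 0 0 0 0 0 0; 0.09 0 0 0 0 0 0; 0.1 0 0 0 0 0 0; 0.11 0 0 0 0 0 0; 0.12 0 0 0 0 0 0; 0.13 0 0 0 0 0 0; 0.14 0 0 0 0 0 0; 0.15 0 0 0 0 0 0' ; python3 - <<'E'
from h import *
st()
E
```

```text
clock: 4.6
eef_pos: [526.1, -119.8, 36.3]
tool_rot: [3.142, 0.0, 1.461]
force: [-0.3, -5.4, -0.8]
finger_gap: 0.3
grasp_force: 2.2
t 4.60 rails [   0.2 -128.6] z 36.3 rot [3.142 0.    1.461] F [-0.3 -5.4 -0.8] gap 0
```

```bash
python3 -m crank '0.01 0 0 0 0 0 0; 0.022 0 0 0 0 0 0; 0.034 0 0 0 0 0 0; 0.046 0 0 0 0 0 0; 0.058 0 0 0 0 0 0; 0.07 0 0 0 0 0 0; 0.082 0 0 0 0 0 0; 0.094 0 0 0 0 0 0; 0.106 0 0 0 0 0 0; 0.118 0 0 0 0 0 0; 0.13 0 0 0 0 0 0; 0.14 0 0 0 0 0 0; 0.15 0 0 0 0 0 0' ; python3 - <<'E'
from h import *
st()
E
```

```text
clock: 6.22
eef_pos: [531.0, -75.0, 36.3]
tool_rot: [3.142, 0.0, 1.461]
force: [0.0, -4.5, -0.3]
finger_gap: -0.2
grasp_force: 2.4
t 6.22 rails [  0.2 -83.5] z 36.3 rot [3.142 0.    1.461] F [ 0.  -4.5 -0.3] gap -0
```

```bash
python3 -m crank '0.01 0 0 0 0 0 0; 0.022 0 0 0 0 0 0; 0.034 0 0 0 0 0 0; 0.046 0 0 0 0 0 0; 0.058 0 0 0 0 0 0; 0.07 0 0 0 0 0 0; 0.082 0 0 0 0 0 0; 0.094 0 0 0 0 0 0; 0.106 0 0 0 0 0 0; 0.118 0 0 0 0 0 0; 0.13 0 0 0 0 0 0; 0.138 0 0 0 0 0 0; 0.145 0 0 0 0 0 0' ; python3 - <<'E'
from h import *
st()
c=camera("top"); W=cloud(c).reshape(-1,3); q=(W[:,:2]-C)@A; H,S,V=cv2.cvtColor(c["image"],cv2.COLOR_RGB2HSV).reshape(-1,3).astype(int).T
m=(abs(q[:,0])<65)&(q[:,1]<170)&(q[:,1]>-150)&(S<50)&(V>170)&(W[:,2]>42)&(W[:,2]<65)
h=np.histogram(q[m,1],bins=np.arange(-100,170,5)); print([(int(b),int(n)) for n,b in zip(*h) if n>3], np.median(W[m,2]))
E
```

```text
clock: 7.85
eef_pos: [535.8, -31.8, 36.3]
tool_rot: [-3.142, 0.0, 1.461]
force: [-0.1, -4.9, -0.5]
finger_gap: -0.1
grasp_force: 2.5
t 7.85 rails [  0.2 -40. ] z 36.3 rot [-3.142  0.     1.461] F [-0.1 -4.9 -0.5] gap -0
[(105, 57), (110, 62), (115, 4), (120, 9)] 53.93256106781335
```

```bash
python3 -m crank '0.007 0 0 0 0 0 0; 0.014 0 0 0 0 0 0; 0.021 0 0 0 0 0 0; 0.028 0 0 0 0 0 0; 0.034 0 0 0 0 0 0; 0.04 0 0 0 0 0 0' ; python3 -m crank '0.004 0 0 0 0 0 0; 0.008 0 0 0 0 0 0'; python3 - <<'E'
from h import *
st()
c=camera("top"); W=cloud(c).reshape(-1,3); q=(W[:,:2]-C)@A; H,S,V=cv2.cvtColor(c["image"],cv2.COLOR_RGB2HSV).reshape(-1,3).astype(int).T
m=(abs(q[:,0])<65)&(q[:,1]<150)&(q[:,1]>-50)&(S<50)&(V>170)&(W[:,2]>36)&(W[:,2]<65)
h=np.histogram(q[m,1],bins=np.arange(-100,170,5)); print([(int(b),int(n)) for n,b in zip(*h) if n>3], np.median(W[m,2]))
E
```

```text
clock: 8.65
eef_pos: [537.0, -19.9, 36.2]
tool_rot: [-3.141, 0.0, 1.461]
force: [0.0, -4.8, -0.5]
finger_gap: 0.0
grasp_force: 2.4
clock: 8.9
eef_pos: [537.3, -17.6, 36.3]
tool_rot: [-3.141, 0.0, 1.461]
force: [-0.8, -4.4, -1.3]
finger_gap: 0.5
grasp_force: 2.3
t 8.90 rails [  0.1 -25.8] z 36.3 rot [-3.141  0.     1.461] F [-0.8 -4.4 -1.3] gap 0
[(120, 65), (125, 55), (135, 4)] 48.06586404950387
```

The strip height has dropped from 53.9 to 48.1, so the board appears to have fallen in. I'll press a little more to look for the firm rise in force.

```bash
python3 -m crank '0.004 0 0 0 0 0 0; 0.007 0 0 0 0 0 0';  python3 -m crank '0.003 0 0 0 0 0 0; 0.006 0 0 0 0 0 0'; python3 - <<'E'
from h import *
st()
E
```

```text
clock: 9.2
eef_pos: [537.5, -16.1, 36.3]
tool_rot: [-3.141, 0.001, 1.462]
force: [-1.9, -9.3, 0.5]
finger_gap: 0.1
grasp_force: 4.1
clock: 9.45
eef_pos: [537.5, -15.9, 36.3]
tool_rot: [-3.141, 0.005, 1.462]
force: [-2.2, -14.1, 1.7]
finger_gap: 0.0
grasp_force: 7.2
t 9.45 rails [  0.1 -24.1] z 36.3 rot [-3.141  0.005  1.462] F [ -2.2 -14.1   1.7] gap 0
```

The force rises firmly, so the board is home. Now I'll back off and raise the fingers.

```bash
python3 -m crank '-0.02 0 0 0 0 0 0; -0.06 0 0 0 0 0 0; -0.06 0 0 0 0 0 0; -0.06 0 -0.15 0 0 0 0; -0.06 0 -0.3 0 0 0 0; -0.06 0 -0.4 0 0 0 0; -0.06 0 -0.4 0 0 0 0; -0.06 0 -0.4 0 0 0 0' ; python3 - <<'E'
from h import *
st()
c=camera("top"); W=cloud(c).reshape(-1,3); q=(W[:,:2]-C)@A; H,S,V=cv2.cvtColor(c["image"],cv2.COLOR_RGB2HSV).reshape(-1,3).astype(int).T
k=((H<6)|(H>172))&(S>130)&(abs(W[:,2]-86)<8)&(abs(q[:,0])<75)&(q[:,1]>140)&(q[:,1]<200)
kn=np.median(q[k],0); print("knob",kn,k.sum())
rel([*w(-95,120),155],1.46); rel([*w(*(kn+[0,45])),155],1.46)
ply=(H>8)&(H<25)&(S>50)&(V>120)&(abs(W[:,2]-48)<12)&(abs(q[:,0])<66)&(abs(q[:,1]-60)<80)
X=np.c_[q[ply],np.ones(ply.sum())]; co=np.linalg.lstsq(X,W[ply,2],rcond=None)[0]; print("plane",co,"z at centre",co@[0,60,1],q[ply,1].min(),q[ply,1].max())
save("top2",cv2.resize(c["image"][140:240,170:330],None,fx=5,fy=5))
E
```

```text
clock: 10.45
eef_pos: [535.1, -31.3, 155.0]
tool_rot: [-3.14, -0.001, 1.461]
force: [0.8, -0.0, -0.9]
finger_gap: -0.3
grasp_force: 0.0
t 10.45 rails [ -0.6 -39.6] z 155.0 rot [-3.140e+00 -1.000e-03  1.461e+00] F [ 0.8 -0.  -0.9] gap -0
knob [-60.40608242 163.05287563] 21
rows [ 0.532 -0.313 -0.001] [-0.003 -0.001  0.001]
rows [ 0.826 -0.198 -0.001] [-0.003 -0.001  0.001]
plane [-4.61871587e-03  4.68576101e-04  4.72131995e+01] z at centre 47.24131406431671 8.32994636925052 138.65874404811433
```

View pics/top2.png

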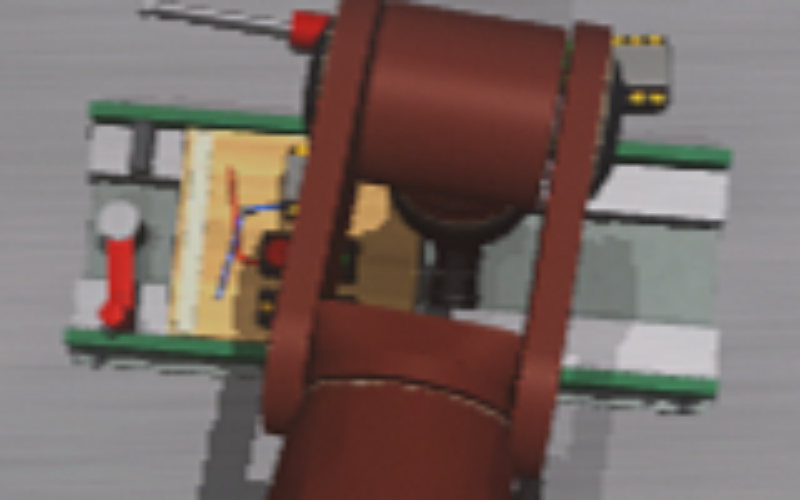

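The board is flat (top at 47.2) and in place with its front edge at about 138. The knob is at rails (−60,163). I'll move over and behind the knob.

```bash
python3 -m crank '0.15 -0.03 0 0 0 0 0; 0.3 -0.07 0 0 0 0 0; 0.45 -0.1 0 0 0 0 0; 0.6 -0.14 0 0 0 0 0; 0.75 -0.17 0 0 0 0 0; 0.82 -0.18 0 0 0 0 0; 0.82 -0.18 0 0 0 0 0; 0.82 -0.18 0.1 0 0 0 0; 0.82 -0.18 0.2 0 0 0 0; 0.82 -0.18 0.283 0 0 0 0; 0.82 -0.18 0.283 0 0 0 0; 0.82 -0.18 0.283 0 0 0 0'; cat > arc.py <<'E'
from h import *
import sys
st(); s=status.get_state(); p=A.T@(s["eef_pos"][:2]-C); R=Ro.from_euler('xyz',s["tool_rot"])
r,d=55,20
for th in map(float,sys.argv[1:]):
    q=np.array([0,172.])+r*np.array([-np.cos(th),-np.sin(th)])-d*np.array([np.sin(th),-np.cos(th)])
    T=Ro.from_euler('xyz',[np.pi,0,1.46+th])
    print(th,(R.inv().apply([*(w(*q)-s["eef_pos"][:2]),70-s["eef_pos"][2]])/300).round(3),"%.3f"%((R.inv()*T).as_rotvec()[2]/np.radians(60)))
E
python3 arc.py 0.1 0.2 0.3 0.4 0.5 0.6 0.7 0.8 0.9
```

```text
clock: 12.0
eef_pos: [509.5, 218.3, 71.9]
tool_rot: [3.141, -0.0, 1.46]
force: [0.5, 0.3, 0.5]
finger_gap: -0.2
grasp_force: 0.0
t 12.00 rails [-53.4 205.6] z 71.9 rot [ 3.141 -0.     1.46 ] F [0.5 0.3 0.5] gap -0
0.1 [-0.064 -0.011  0.006] -0.095
0.2 [-0.083 -0.015  0.006] -0.191
0.3 [-0.103 -0.017  0.006] -0.286
0.4 [-0.122 -0.017  0.006] -0.382
0.5 [-0.142 -0.015  0.006] -0.477
0.6 [-0.161 -0.011  0.006] -0.573
0.7 [-0.179 -0.005  0.006] -0.668
0.8 [-0.197  0.003  0.006] -0.764
0.9 [-0.214  0.012  0.006] -0.859
```

```bash
python3 -m crank '-0.03 -0.005 0.006 0 0 -0.05 0; -0.064 -0.011 0.006 0 0 -0.095 0; -0.083 -0.015 0.006 0 0 -0.191 0; -0.103 -0.017 0.006 0 0 -0.286 0; -0.112 -0.017 0.006 0 0 -0.334 0; -0.122 -0.017 0.006 0 0 -0.382 0; -0.132 -0.016 0.006 0 0 -0.43 0; -0.142 -0.015 0.006 0 0 -0.477 0; -0.152 -0.013 0.006 0 0 -0.525 0; -0.161 -0.011 0.006 0 0 -0.573 0; -0.17 -0.008 0.006 0 0 -0.62 0; -0.179 -0.005 0.006 0 0 -0.668 0; -0.188 -0.001 0.006 0 0 -0.716 0; -0.197 0.003 0.006 0 0 -0.764 0'; python3 arc.py 0.8 0.9 1.0 1.1 1.2 1.3 1.4 1.45 1.5 1.55 1.6; python3 - <<'E'
from h import *
c=camera("top"); save("top3",cv2.resize(c["image"][140:240,150:310],None,fx=5,fy=5))
E
```

```text
clock: 13.75
eef_pos: [504.5, 159.9, 71.4]
tool_rot: [3.139, 0.001, 2.263]
force: [-0.9, 0.3, -0.1]
finger_gap: -0.1
grasp_force: 0.3
t 13.75 rails [-52.  147.1] z 71.4 rot [3.139e+00 1.000e-03 2.263e+00] F [-0.9  0.3 -0.1] gap -0
0.8 [ 0.    -0.003  0.005] 0.003
0.9 [-0.018 -0.009  0.005] -0.093
1.0 [-0.037 -0.013  0.005] -0.188
1.1 [-0.057 -0.015  0.005] -0.284
1.2 [-0.076 -0.015  0.005] -0.379
1.3 [-0.096 -0.013  0.005] -0.475
1.4 [-0.115 -0.009  0.005] -0.570
1.45 [-0.124 -0.006  0.005] -0.618
1.5 [-0.134 -0.003  0.005] -0.666
1.55 [-0.143  0.     0.005] -0.714
1.6 [-0.151  0.004  0.005] -0.761
```

View pics/top3.png

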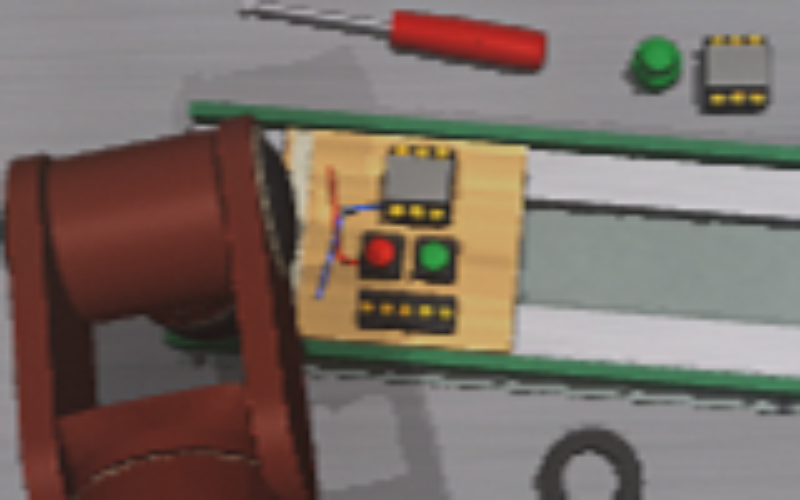

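The arm hides the latch in this view, but the board is still seated and the light contact force fits pushing the knob. I'll continue round.

```bash
python3 -m crank '-0.009 -0.006 0.003 0 0 -0.045 0; -0.018 -0.009 0.003 0 0 -0.093 0; -0.027 -0.011 0.003 0 0 -0.14 0; -0.037 -0.013 0.003 0 0 -0.188 0; -0.047 -0.014 0.003 0 0 -0.236 0; -0.057 -0.015 0.003 0 0 -0.284 0; -0.066 -0.015 0.003 0 0 -0.331 0; -0.076 -0.015 0.003 0 0 -0.379 0; -0.086 -0.014 0.003 0 0 -0.427 0; -0.096 -0.013 0.003 0 0 -0.475 0; -0.105 -0.011 0.003 0 0 -0.522 0; -0.115 -0.009 0.003 0 0 -0.57 0; -0.124 -0.006 0.003 0 0 -0.618 0; -0.124 -0.006 0.003 0 0 -0.618 0'; python3 arc.py 1.5 1.55 1.6 1.65
```

```text
clock: 15.55
eef_pos: [526.8, 130.0, 70.0]
tool_rot: [3.141, 0.002, 2.907]
force: [0.3, 0.2, -0.4]
finger_gap: -0.1
grasp_force: 0.0
t 15.55 rails [-26.6 119.8] z 70.0 rot [3.141e+00 2.000e-03 2.907e+00] F [ 0.3  0.2 -0.4] gap -0
1.5 [-0.01  -0.003  0.   ] -0.051
1.55 [-0.019 -0.006  0.   ] -0.098
1.6 [-0.028 -0.008  0.   ] -0.146
1.65 [-0.038 -0.009  0.   ] -0.194
```

```bash
python3 -m crank '-0.005 -0.002 0 0 0 -0.03 0; -0.01 -0.003 0 0 0 -0.051 0; -0.015 -0.005 0 0 0 -0.075 0; -0.019 -0.006 0 0 0 -0.098 0'; python3 - <<'E'
from h import *
st()
c=camera("wrist"); save("wr3",c["image"])
c=camera("side"); save("side3",cv2.resize(c["image"][130:270,140:320],None,fx=4,fy=4))
E
```

```text
clock: 16.05
eef_pos: [530.9, 127.0, 68.7]
tool_rot: [-3.142, -0.0, 3.013]
force: [-0.6, 0.3, 1.0]
finger_gap: 0.0
grasp_force: 0.3
t 16.05 rails [-22.1 117.3] z 68.7 rot [-3.142 -0.     3.013] F [-0.6  0.3  1. ] gap 0
```

View pics/side3.png

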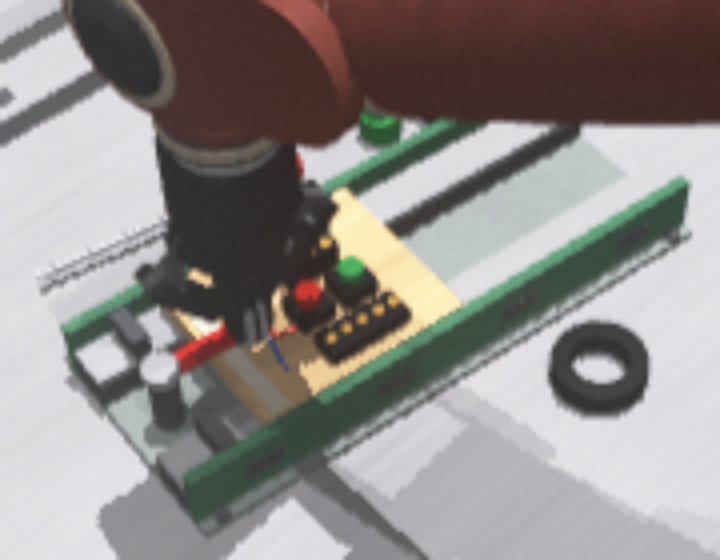

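The red arm (around px 200,348) now points along the rails over the front strip, with the fingertip at the knob. I'll press on to the stop.

```bash
python3 -m crank '-0.005 0 0 0 0 0 0; -0.009 0 0 0 0 0 0'; python3 -m crank '-0.005 0 0 0 0 0 0; -0.005 0 0 0 0 0 0'
```

```text
clock: 16.4
eef_pos: [532.8, 126.6, 68.5]
tool_rot: [-3.141, -0.003, 3.011]
force: [-5.1, -0.1, 3.6]
finger_gap: 0.0
grasp_force: 2.7
clock: 16.65
eef_pos: [532.9, 126.6, 68.4]
tool_rot: [-3.141, -0.006, 3.011]
force: [-9.2, 0.6, 5.6]
finger_gap: -0.0
grasp_force: 4.5
```

The force rises, so the latch is at its stop. I'll retreat and check.

```bash
python3 -m crank '0.02 0 0 0 0 0 0; 0.07 0 0 0 0 0 0; 0.1 0 0 0 0 0 0; 0.1 0 -0.15 0 0 0 0; 0.1 0 -0.3 0 0 0 0; 0.1 0 -0.45 0 0 0 0; 0.2 -0.2 -0.5 0 0 0 0; 0.3 -0.4 -0.5 0 0 0 0; 0.35 -0.6 -0.5 0 0 0 0; 0.35 -0.8 -0.5 0 0 0 0; 0.35 -0.8 -0.5 0 0 0 0; 0.35 -0.8 -0.5 0 0 0 0'; python3 - <<'E'
from h import *
st()
c=camera("top"); W=cloud(c).reshape(-1,3); q=(W[:,:2]-C)@A; H,S,V=cv2.cvtColor(c["image"],cv2.COLOR_RGB2HSV).reshape(-1,3).astype(int).T
k=((H<6)|(H>172))&(S>130)&(abs(W[:,2]-86)<8)&(abs(q[:,0])<75)&(q[:,1]>95)&(q[:,1]<200)
print("knob",np.median(q[k],0),k.sum())
ply=(H>8)&(H<25)&(S>50)&(V>120)&(abs(W[:,2]-48)<12)&(abs(q[:,0])<66)&(abs(q[:,1]-60)<90)
X=np.c_[q[ply],np.ones(ply.sum())]; co=np.linalg.lstsq(X,W[ply,2],rcond=None)[0]; print("z at centre",co@[0,60,1],co,q[ply].min(0),q[ply].max(0))
save("top4",cv2.resize(c["image"][130:250,150:310],None,fx=5,fy=5))
E
```

```text
clock: 18.15
eef_pos: [399.6, -97.7, 218.6]
tool_rot: [3.141, 0.0, 3.01]
force: [-0.7, -0.4, -0.6]
finger_gap: -0.0
grasp_force: 0.0
t 18.15 rails [-128.  -120.5] z 218.6 rot [3.141 0.    3.01 ] F [-0.7 -0.4 -0.6] gap -0
knob [ -1.8704158  111.90284408] 22
z at centre 47.360285741978295 [-2.38880837e-03  5.58717259e-03  4.70250554e+01] [-65.88532484 -11.466665  ] [ 63.64473346 138.13294016]
```

View pics/top4.png

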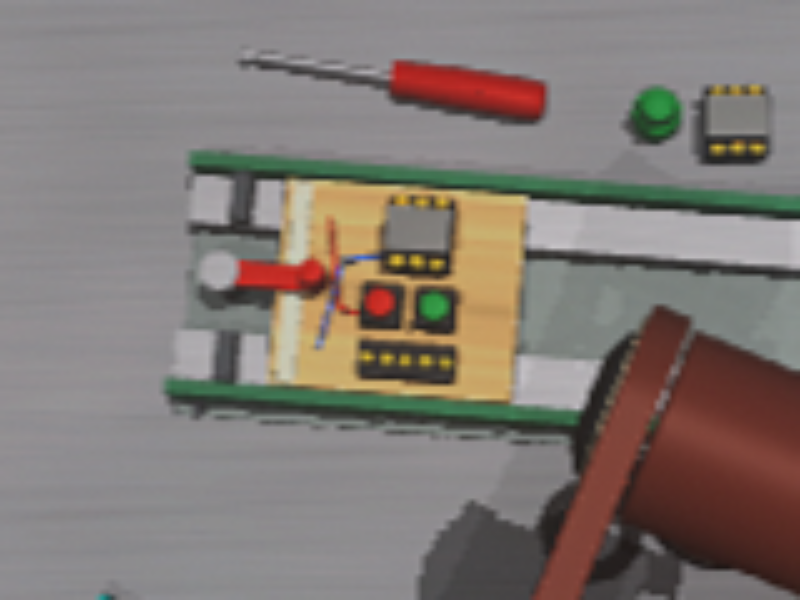

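The board is seated flat with its top at 47.4. The red arm lies along the rails over the front strip with the knob at (−2,112), and nothing else has moved. Robot clear.

```bash
python3 -c "
from station import order; print(order.close_job())"
```

```text
the job is handed in; nothing more can be done
None
```

The board is seated in the notches, the latch is at its stop over the board's front edge, and the job was handed in at about 18 s with the robot clear; the close call returned no verdict.

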